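# Load the leaning sample rack in sequence, longest tube first

## Task

Move the three capped sample tubes from the upright stand into the leaning rack, one after the other: counting its open pockets from the end where the steel index post stands and skipping the plugged one, put the longest tube in the first open pocket, then the middle-length one in the second, then the shortest in the third. Push each fully home, cap outwards, and let go of it before the next. Do not disturb the pestle, the two bottles or the tip box.

Things in the scene. Friction and masses are not known exactly. Their poses are not given: they have to be found in the camera images.
- rack: Leaning loading rack, fixed to the bench; white foot plate 110 x 165 x 8 mm. Origin: centre of its underside on the bench; x points away from the robot's side, y along the row of pockets, z up.
- block: The rack's blue block, 33 x 159 x 56 mm, with one row of four square pockets 21 x 21 mm, 50 mm deep, pitch 36 mm along y (walls between them 15 mm, front and back walls 6 mm, floor 6 mm). It leans 30 degrees so that the mouths face up and towards the robot. Origin: centre of its underside, 30 mm above the bench; z: the pockets' axis, out of the mouths; y: along the row.
- pocket_a (a point): Centre of the inner floor of the pocket at the +y end of the row of the leaning block. The mouth is 50 mm from here along block z.
- pocket_b (a point): Centre of the inner floor of the pocket next to pocket_a of the leaning block. The mouth is 50 mm from here along block z.
- pocket_c (a point): Centre of the inner floor of the pocket next to pocket_b of the leaning block. The mouth is 50 mm from here along block z.
- pocket_d (a point): Centre of the inner floor of the pocket at the -y end of the row of the leaning block. The mouth is 50 mm from here along block z.
- plug: White blanking plug fixed in one of the four pockets, closing it; only its 31 mm round head shows, 12 mm proud of the mouth. Origin: at that pocket's floor point.
- marker: Steel index post, fixed to the bench beyond one end of the rack (108 mm from the rack's centre along its y): 62 mm tall, 26 mm round foot, 18 mm round head. The pockets are counted from its end. Origin: centre of its underside.
- stand: Upright blue tube stand, fixed to the bench, 32 x 200 x 51 mm, with one row of four square cells 20 x 20 mm, 45 mm deep, pitch 44 mm along its y, cell floors 6 mm above the bench. Origin: centre of its underside; y along the row.
- tube_long: Self-standing sample tube, 136 mm long over all: amber body of 16 mm diameter with a flat foot (chamfered to 14 mm), and a white screw cap of 20 mm diameter over its top 20 mm. Origin: centre of the foot; z runs up its axis to the cap. Starts upright in some cell of the stand, foot on the cell floor.
- tube_mid: Self-standing sample tube, 118 mm long over all: amber body of 16 mm diameter with a flat foot (chamfered to 14 mm), and a white screw cap of 20 mm diameter over its top 20 mm. Origin: centre of the foot; z runs up its axis to the cap. Starts upright in some cell of the stand, foot on the cell floor.
- tube_short: Self-standing sample tube, 100 mm long over all: amber body of 16 mm diameter with a flat foot (chamfered to 14 mm), and a white screw cap of 20 mm diameter over its top 20 mm. Origin: centre of the foot; z runs up its axis to the cap. Starts upright in some cell of the stand, foot on the cell floor.
- pestle: Grey plastic pestle, 86 mm tall, standing in the stand's fourth cell: 16 mm thick lower part, 8 mm stem and a 22 mm ball on top. Bystander. Origin: centre of its foot.
- dropper: Small white dropper bottle, 28 mm diameter, 65 mm tall, standing beyond the rack's other end. Bystander. Origin: centre of its underside.
- reagent: Reagent bottle, 56 mm diameter, 130 mm tall, standing between stand and rack. Bystander. Origin: centre of its underside.
- tipbox: Closed blue pipette-tip box, 85 x 120 x 50 mm, beyond the bottle. Bystander. Origin: centre of its underside.

How it is judged:
On the way, in this order (a step that is already met when the one before it is completed fails the run):
1. the longest tube is fully home in the first open pocket counted from the index post (plugged one skipped), and let go of, before the next tube goes in (((y of marker in the frame of rack above 0 m and horizontal distance between plug and pocket_a below 0.012 m and distance between tube_long and pocket_b below 0.01 m) or (y of marker in the frame of rack above 0 m and (horizontal distance between plug and pocket_b below 0.012 m or horizontal distance between plug and pocket_c below 0.012 m or horizontal distance between plug and pocket_d below 0.012 m) and distance between tube_long and pocket_a below 0.01 m) or (y of marker in the frame of rack below 0 m and horizontal distance between plug and pocket_d below 0.012 m and distance between tube_long and pocket_c below 0.01 m) or (y of marker in the frame of rack below 0 m and (horizontal distance between plug and pocket_c below 0.012 m or horizontal distance between plug and pocket_b below 0.012 m or horizontal distance between plug and pocket_a below 0.012 m) and distance between tube_long and pocket_d below 0.01 m)) and angle between the z axis of tube_long and the z axis of block, either way round below 0.2 rad and contact force between the fingers and tube_long below 0.1 N), for 0.2 s.
2. the middle-length tube is fully home in the second open pocket counted from the index post (plugged one skipped), and let go of, before the next tube goes in (((y of marker in the frame of rack above 0 m and (horizontal distance between plug and pocket_a below 0.012 m or horizontal distance between plug and pocket_b below 0.012 m) and distance between tube_mid and pocket_c below 0.01 m) or (y of marker in the frame of rack above 0 m and (horizontal distance between plug and pocket_c below 0.012 m or horizontal distance between plug and pocket_d below 0.012 m) and distance between tube_mid and pocket_b below 0.01 m) or (y of marker in the frame of rack below 0 m and (horizontal distance between plug and pocket_d below 0.012 m or horizontal distance between plug and pocket_c below 0.012 m) and distance between tube_mid and pocket_b below 0.01 m) or (y of marker in the frame of rack below 0 m and (horizontal distance between plug and pocket_b below 0.012 m or horizontal distance between plug and pocket_a below 0.012 m) and distance between tube_mid and pocket_c below 0.01 m)) and angle between the z axis of tube_mid and the z axis of block, either way round below 0.2 rad and contact force between the fingers and tube_mid below 0.1 N), for 0.2 s.
3. the shortest tube is fully home in the third open pocket counted from the index post (plugged one skipped), and let go of (((y of marker in the frame of rack above 0 m and (horizontal distance between plug and pocket_a below 0.012 m or horizontal distance between plug and pocket_b below 0.012 m or horizontal distance between plug and pocket_c below 0.012 m) and distance between tube_short and pocket_d below 0.01 m) or (y of marker in the frame of rack above 0 m and horizontal distance between plug and pocket_d below 0.012 m and distance between tube_short and pocket_c below 0.01 m) or (y of marker in the frame of rack below 0 m and (horizontal distance between plug and pocket_d below 0.012 m or horizontal distance between plug and pocket_c below 0.012 m or horizontal distance between plug and pocket_b below 0.012 m) and distance between tube_short and pocket_a below 0.01 m) or (y of marker in the frame of rack below 0 m and horizontal distance between plug and pocket_a below 0.012 m and distance between tube_short and pocket_b below 0.01 m)) and angle between the z axis of tube_short and the z axis of block, either way round below 0.2 rad and contact force between the fingers and tube_short below 0.1 N), for 0.2 s.
At the end, for the whole second after the job is handed in: Longest, middle and shortest tube stand in the 1st, 2nd and 3rd open pocket counted from the index post, plugged one skipped: foot centre within 10 mm of the pocket's floor centre, axis within 0.2 rad of the pocket's, cap outwards, released, at rest (under 0.02 m/s) (all of step 1 and all of step 2 and all of step 3 and linear speed of each of tube_long, tube_mid, tube_short below 0.02 m/s); the robot touches nothing.
It fails at once if the pestle is moved by more than 15 mm (measured at the centre of its underside) (distance of pestle from where it was at the start of the episode above 0.015 m).
It fails at once if the small dropper bottle is moved by more than 15 mm (measured at the centre of its underside) (distance of dropper from where it was at the start of the episode above 0.015 m).
It fails at once if the reagent bottle is moved by more than 15 mm (measured at the centre of its underside) (distance of reagent from where it was at the start of the episode above 0.015 m).
It fails at once if the tip box is moved by more than 15 mm (measured at the centre of its underside) (distance of tipbox from where it was at the start of the episode above 0.015 m).
It also fails if it takes over 69 s, if anything falls off the work surface, if the arm or the gripper's body presses on something with over 40 N, if the wrist force passes 120 N, or if a joint passes its speed limit or range.

## Robot

A 6-joint arm with a two-finger parallel gripper is mounted at the origin on the work surface. World frame = base frame: x ahead of the robot, y to its left, z up, the work surface at z = 0. Lengths are in m, angles in rad, forces in N, time in s.
With the tool pointing down it reaches from about 0.275 to 0.775 m from the base axis. Payload 14.6 kg.
Tool frame: the origin (TCP) lies at the very end of the fingers, on their centre line; the grasp point (between the pads) lies 19 mm behind it (env.tcp_to_grasp is the distance from the TCP to the grasp point, in m); z points along the fingers, y is the line along which they close (so a half turn about z gives the same grasp; the last joint's range is limited). The gripper opens to 85 mm and grips with 20 to 120 N. Pads are 22 mm wide; open, the fingers measure 114 mm over their backs; the gripper's body (76 mm by 85 mm) begins 54 mm behind the grasp point. The pads swing forward as they close: fully open they stand 13 mm farther back than shut.
Start: joints at [-1.385, 0.263, -0.048, 1.259, 0, 1.415], TCP at [0.175, -0.495, 0.231] pointing down, gripper open.
Joint ranges: [-2.65, 2.65], [-0.89, 1.7], [-1.18, 1.37], [-2.13, 2.11], [-1.35, 1.29], [-3.14, 3.14]. Speed limits (rad/s): [1.89, 1.89, 2.57, 2.79, 3.14, 3.14].

## Interface

Orientations are given as a 3x3 rotation matrix whose columns are the frame's x, y, z axes.
In Python, from bench import env, optics, finder gives the robot as it stands.
- The arm moves only by the shell command python3 -m jog 'ROWS' [FORCE]. ROWS is a JSON object of lists of equal length, an entry for each row: "hand": the closure, from 0 (fully open) to 1 (shut); "dp": the shift along the tool's x, y, z in units of 50 mm (1.0 is 50 mm), a list of three; "twist": the turn, a rotation vector about the tool's x, y, z in rad, a list of three. A call has 1 to 8 rows; each row shifts and turns the commanded pose from where the row before left it, along the tool's axes as they then stand; what a row does not reach is not made up. A row lasts 1/10 s, in which the tool goes at most 50 mm and 8.59 degrees, less where a joint would pass 70% of its speed; a pose out of reach is approached as far as the arm can. A call is refused whole if a number of a shift passes 1 or a number of a turn 0.15, either way. A call with a gripper value outside its range is refused whole. The fingers move at their own pace and stop on an object; FORCE is the grip in N (left out, the last holds). Time passes only in rows, so rows that do not move let the fingers close. It gives the time, the measured TCP pose, the force, the opening and the grip force at its end, in the units of the state.
- env.get_obs(): the state, without advancing time (a new reading comes with each control period).
- optics.capture(name): name is "side" or "top" or "wrist"; returns (picture, depth): 480x640x3 uint8, red, green, blue; 480x640 float32, m along the optical axis (not along the pixel's ray), 0 where there is no reading.
- optics.get_calibration(name): a dict with "fx", "fy", "cx", "cy" (pixels), "T" (4x4, takes a point from camera to world coordinates). Camera axes: x right, y down, z forward; pixel columns grow to the right and rows downward; lengths in m; the calibration is good to about 2 mm. A picture is of the moment at which its call begins: read the wrist's pose just before it. get_calibration takes no time and is no camera call; for the wrist camera it gives the pose at the moment of the call.
- env.close_job(): hands the job in; it is judged then, once.
Trained networks look in the newest picture that a camera, given by its name, has taken for a name from the list of things; names that differ only in an ending like _2 or _b are one class to them, and where a whole thing is asked for, a point or a joint stands for the part that bears it (a point fixed in the world has none). Each returns a list of dicts, best first, with "confidence" (0 to 1); they miss things now and then, are a little off and sometimes report something else, mostly with a low value. They report only what shows in the picture. A call takes as long as a camera call.
- finder.boxes_of(camera, target): "centre" ([x, y, z] in m, in world coordinates, good to about 4 mm: the middle of the surface that is visible of it).
- finder.masks_of(camera, target): "pixels" (480x640 bool, what is visible of it).
- finder.tip_of(camera, target): "centre" ([x, y, z] in m, in world coordinates, good to about 4 mm: a listed point, or the origin of a listed thing).
The state is a dict: "time": time; "q": joint angles; "joint_vel": joint speeds; "joint_torque": joint torques, N m; "tcp_pos": TCP position; "orientation": TCP orientation; "contact_force": force on the tool from outside, world axes, zero at the start; "moment": the same for the moment, N m; "opening": finger opening in m; "gripper_force": force on a finger pad.
Only numpy, scipy, OpenCV 4.12 (cv2) and the standard library are available. Lean on these libraries where they do the work, as an engineer would, in place of code of your own. Each camera call takes 0.05 s, during which the arm holds its last target. There are 200 camera calls.

## Working session

There is one attempt and no reset: what is moved stays moved. The work goes in short steps, Python scripts to look and compute and a shell command to move; the robot and the scene stay as the last step left them, time stands still between calls to the robot, and variables do not carry over. Pictures are saved under pics/ and viewed, at most 10 in all, crops included, and the job is handed in when it is done.

```bash
ls; mkdir -p pics; cat > h.py <<'E'
import numpy as np, cv2
from bench import env, optics, finder
def snap(n,f):
    p,d=optics.capture(n); cv2.imwrite(f'pics/{f}.png',p[:,:,::-1]); return p,d
def cloud(n,d,m):
    c=optics.get_calibration(n); v,u=np.nonzero(m&(d>0)); z=d[v,u]
    P=np.c_[(u-c['cx'])/c['fx']*z,(v-c['cy'])/c['fy']*z,z,np.ones_like(z)]
    return (P@np.array(c['T']).T)[:,:3]
E
python3 - <<'E'
from h import *
np.set_printoptions(precision=4,suppress=True)
for n in ['top','side']:
    p,d=snap(n,n+'0'); c=optics.get_calibration(n); print(n,c['fx'],c['cx'],c['cy'],np.array(c['T']))
    for t in ['rack','block','plug','marker','stand','tube_long','tube_mid','tube_short','pestle','dropper','reagent','tipbox','pocket_a']:
        for r in finder.tip_of(n,t)[:4]: print(n,t,round(r['confidence'],2),np.array(r['centre']))
o=env.get_obs(); print(o['time'],o['tcp_pos'],o['orientation'],o['contact_force'])
E
```

```text
pics
top 483.15062057625016 320.28990116599044 236.65707913237185 [[ 0.0194 -0.997   0.0747  0.54  ]
 [-0.9998 -0.0194  0.0013  0.0232]
 [ 0.0002 -0.0748 -0.9972  0.9593]
 [ 0.      0.      0.      1.    ]]
top rack 0.78 [ 0.5865 -0.2282 -0.0017]
top rack 0.42 [ 0.5689 -0.2434  0.0348]
top rack 0.3 [ 0.6573 -0.157   0.0002]
top rack 0.21 [ 0.5968 -0.214   0.0341]
top block 0.79 [ 0.5907 -0.2322  0.0266]
top plug 0.75 [ 0.5716 -0.2434  0.0355]
top marker 0.74 [ 0.6226 -0.1903  0.0332]
top marker 0.6 [ 0.5119 -0.3098  0.0018]
top stand 0.65 [ 0.5024  0.2235 -0.0042]
top stand 0.52 [ 0.5132 -0.3112 -0.0003]
top tube_long 0.79 [0.5178 0.291  0.0057]
top tube_mid 0.51 [0.5015 0.2068 0.005 ]
top tube_mid 0.3 [ 0.5266  0.0102 -0.0025]
top tube_short 0.68 [ 0.571  -0.2424  0.0359]
top tube_short 0.44 [0.4947 0.1623 0.0057]
top pestle 0.61 [0.5085 0.2472 0.0021]
top dropper 0.55 [ 0.6569 -0.155   0.0054]
top reagent 0.76 [ 0.5259  0.0123 -0.0034]
top tipbox 0.84 [ 0.7426  0.0513 -0.0009]
top pocket_a 0.94 [ 0.6176 -0.1942  0.0315]
top pocket_a 0.78 [ 0.5496 -0.2729  0.0363]
top pocket_a 0.68 
[... 648 characters left out ...]
be_long 0.38 [ 0.5743 -0.2418  0.0351]
side tube_mid 0.98 [0.4978 0.204  0.0066]
side tube_short 0.74 [ 0.5198  0.0098 -0.0003]
side tube_short 0.59 [0.4923 0.1582 0.0059]
side pestle 0.63 [0.5072 0.2475 0.0066]
side pestle 0.37 [ 0.6595 -0.1512  0.0018]
side dropper 0.76 [ 0.6561 -0.1523  0.0053]
side reagent 0.69 [0.5249 0.0127 0.0011]
side tipbox 0.21 [ 0.5719 -0.243   0.0324]
side pocket_a 0.94 [ 0.5731 -0.2418  0.0348]
side pocket_a 0.87 [ 0.5467 -0.269   0.0343]
side pocket_a 0.83 [ 0.594  -0.2184  0.0353]
side pocket_a 0.69 [ 0.6221 -0.1928  0.0368]
1.4 [ 0.1755 -0.4948  0.2313] [[ 0.9425  0.3342  0.    ]
 [ 0.3342 -0.9425 -0.    ]
 [ 0.      0.     -1.    ]] [ 0.2035  1.0177 -0.4326]
```

View pics/top0.png

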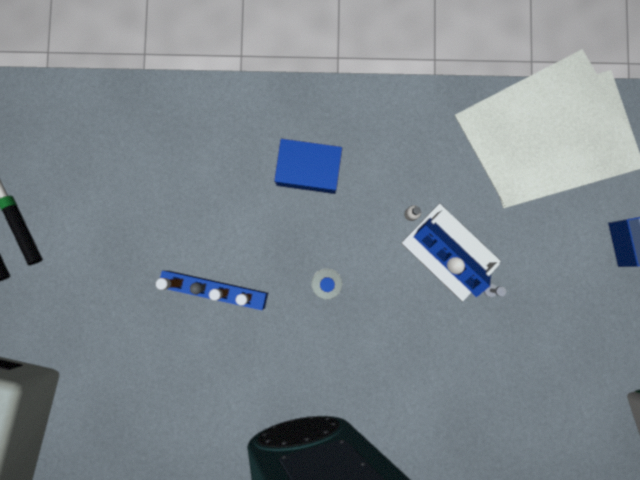

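View pics/side0.png

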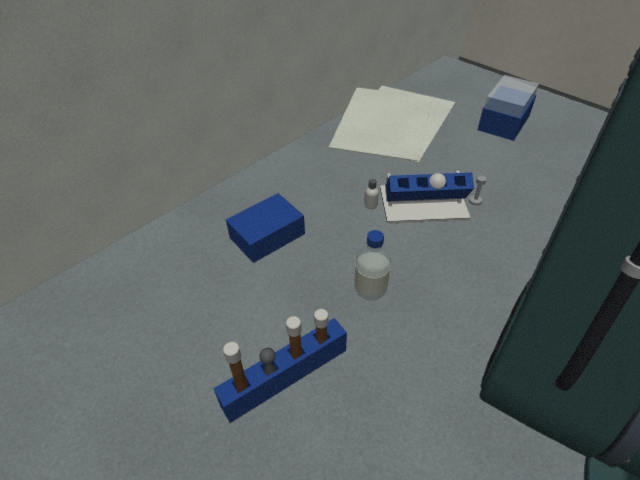

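The top view shows the stand at left: long tube at (162,284), pestle (196,289), mid (215,295), short (242,300). The rack is at (455,260), with the plug at (456,265) and the index post at (495,291), on the lower-right (-y) end. The dropper is at (413,213).
The side view agrees, so the order from the post is d (open), c (plugged), b, a.

Next I'll get precise numbers from the depth.

```bash
cat >> h.py <<'E'
from scipy.spatial import cKDTree
np.set_printoptions(precision=4,suppress=True)
def mask(n,t):
    r=finder.masks_of(n,t); return r
def yawdir(a): return np.array([np.cos(a),np.sin(a)])
def blockpose(P,c0=(0.548,-0.271),c3=(0.62,-0.193)):
    """mouth-plane fit: returns rack yaw, pocket floors d,c,b,a"""
    a=np.arctan2(c3[1]-c0[1],c3[0]-c0[0])
    for _ in range(3):
        y=np.r_[yawdir(a),0]; xr=np.array([y[1],-y[0],0]); z=-0.5*xr+np.array([0,0,.866]); x=np.cross(y,z)
        B=np.c_[x,y,z]; Q=P@B
        ctr=np.r_[(np.array(c0)+np.array(c3))/2,.0352]@B
        D=Q-ctr; s=(np.abs(D[:,0])<.024)&(np.abs(D[:,1])<.09)&(np.abs(D[:,2]-.05)<.006)
        h=np.median(D[s][:,2]); s&=np.abs(D[:,2]-h)<.003
        (cx,cy),(w,l),ang=cv2.minAreaRect(D[s][:,:2].astype(np.float32))
        if w>l: w,l=l,w; ang+=90
        ang=(ang+90)%180-90
        a+=np.radians(ang)
        m=B@(ctr+[cx,cy,h])
    B0=B; fl=[m+B[:,1]*k*.036-B[:,2]*.05 for k in(-1.5,-.5,.5,1.5)]
    print('block: yaw',a,'rect',w,l,'n',s.sum(),'last ang',ang,'h',h); print(np.array(fl)); return a,fl
E
python3 - <<'E'
from h import *
for n in ['top','side']:
    p,d=snap(n,n+'1'); P=cloud(n,d,d>0)
    blockpose(P)
    for t,c,h in [('long',(.515,.288),.142),('mid',(.4995,.2055),.124),('short',(.4935,.16),.106)]:
        s=(np.hypot(P[:,0]-c[0],P[:,1]-c[1])<.02)&(P[:,2]>h-.012); Q=P[s]; zt=np.percentile(Q[:,2],90)
        Q=Q[Q[:,2]>zt-.004]; (x,y),r=cv2.minEnclosingCircle(Q[:,:2].astype(np.float32))
        print(n,t,len(Q),'mean',Q.mean(0),'circ',x,y,r,'top',zt)
E
```

```text
block: yaw 0.8197715622163944 rect 0.03439945727586746 0.15927313268184662 n 957 last ang -0.00499725341796875 h 0.05023302794339504
[[ 0.5479 -0.2709  0.0356]
 [ 0.5725 -0.2446  0.0356]
 [ 0.597  -0.2183  0.0356]
 [ 0.6216 -0.192   0.0356]]
top long 105 mean [0.5171 0.2897 0.1426] circ 0.5171699523925781 0.29004785418510437 0.009826787747442722 top 0.14417246464112246
top mid 95 mean [0.5004 0.2038 0.1248] circ 0.5002045035362244 0.2042137086391449 0.010113931261003017 top 0.12659156530054547
top short 87 mean [0.4914 0.1609 0.1071] circ 0.4915462136268616 0.16127949953079224 0.009839911945164204 top 0.10863198935120477
block: yaw 0.8194127012595063 rect 0.03497928008437157 0.16011106967926025 n 867 last ang -0.00531768798828125 h 0.05070025693655991
[[ 0.5452 -0.2687  0.0341]
 [ 0.5698 -0.2424  0.0341]
 [ 0.5944 -0.2161  0.0341]
 [ 0.619  -0.1897  0.0341]]
side long 191 mean [0.5142 0.2932 0.1419] circ 0.5146005153656006 0.2929862439632416 0.010427824221551418 top 0.14305544067332426
side mid 159 mean [0.497  0.2071 0.1236] circ 0.49792173504829407 0.20715314149856567 0.010487937368452549 top 0.12455759032774025
side short 142 mean [0.4885 0.164  0.1055] circ 0.48923802375793457 0.16365452110767365 0.010401373729109764 top 0.10660934868158974
```

```bash
cat >> h.py <<'E'
from scipy.spatial.transform import Rotation as R
def down(yaw_y):   # tool down, tool y along yaw_y
    y=np.r_[yawdir(yaw_y),0]; z=np.array([0,0,-1.]); return np.c_[np.cross(y,z),y,z]
YR=0.8196
def rackR():
    y=np.r_[yawdir(YR),0]; xr=np.array([y[1],-y[0],0]); z=-0.5*xr+np.array([0,0,.8660]); x=np.cross(y,z)
    return np.c_[y,x,-z]
def go(p,Rt):
    o=env.get_obs(); Rc=np.array(o['orientation']); d=np.array(p)-o['tcp_pos']
    rv=R.from_matrix(Rc.T@Rt).as_rotvec()
    print('t',round(o['time'],2),'tcp',np.array(o['tcp_pos']),'open',o['opening'],'F',np.array(o['contact_force']))
    print(' dp/50mm in present axes',Rc.T@d/.05,' in target axes',Rt.T@d/.05,' twist',rv,'rows',np.degrees(np.linalg.norm(rv))/8.59)
E
python3 - <<'E'
from h import *
o=env.get_obs(); T=np.eye(4); T[:3,:3]=o['orientation']; T[:3,3]=o['tcp_pos']
print(np.linalg.inv(T)@np.array(optics.get_calibration('wrist')['T']),optics.get_calibration('wrist')['fx'])
go([.53,-.19,.33],down(YR-np.pi/2)); go([.516,.2915,.28],down(1.376-np.pi/2))
E
```

```text
[[-0.0007 -0.9628 -0.2702  0.0686]
 [ 1.     -0.0007 -0.0001 -0.0007]
 [-0.0001 -0.2702  0.9628 -0.1429]
 [ 0.      0.      0.      1.    ]] 415.40659720295133
t 1.5 tcp [ 0.1755 -0.4948  0.2313] open 0.08508899499063965 F [0.3127 0.5494 0.158 ]
 dp/50mm in present axes [ 8.7204 -3.3759 -1.9747]  in target axes [ 9.2951  1.0215 -1.9749]  twist [-0.     -0.     -0.4788] rows 3.1937238655616196
t 1.5 tcp [ 0.1755 -0.4948  0.2313] open 0.08508899499063965 F [0.3127 0.5494 0.158 ]
 dp/50mm in present axes [ 11.6751 -12.5457  -0.9744]  in target axes [16.7472  3.6377 -0.9749]  twist [-0.     -0.     -1.0352] rows 6.904942922788785
```

```bash
python3 -m jog '{"hand":[0,0,0,0,0,0,0,0],"dp":[[0.4,-0.15,-0.2],[0.75,-0.29,-0.2],[0.75,-0.29,-0.2],[0.75,-0.29,-0.2],[0.75,-0.29,-0.2],[0.75,-0.29,-0.2],[0.75,-0.29,-0.2],[0.75,-0.29,-0.2]],"twist":[[0,0,0],[0,0,0],[0,0,0],[0,0,0],[0,0,0],[0,0,0],[0,0,0],[0,0,0]]}' 30
python3 -m jog '{"hand":[0,0,0,0,0,0,0,0],"dp":[[0.75,-0.29,-0.1],[0.75,-0.29,-0.1],[0.75,-0.29,-0.1],[0.75,-0.29,0],[0,0,0],[0,0,0],[0,0,0],[0,0,0]],"twist":[[0,0,0],[0,0,0],[0,0,0],[0,0,0],[0,0,-0.12],[0,0,-0.12],[0,0,-0.12],[0,0,-0.12]]}'
python3 - <<'E'
from h import *
import time
p,d=snap('wrist','w1'); P=cloud('wrist',d,d>0); blockpose(P)
go([.53,-.19,.33],down(YR-np.pi/2)); go([.516,.2915,.28],down(1.376-np.pi/2))
E
```

```text
time: 2.3
tcp_pos: [0.4063, -0.2964, 0.3118]
orientation: [[0.943, 0.334, 0.0], [0.334, -0.943, -0.0], [0.0, 0.0, -1.0]]
contact_force: [1.1, -0.3, -0.2]
opening: 0.0854
gripper_force: 0.0
time: 3.1
tcp_pos: [0.5274, -0.1927, 0.3262]
orientation: [[0.678, 0.735, -0.0], [0.735, -0.678, 0.0], [-0.0, -0.0, -1.0]]
contact_force: [-0.4, -0.3, 0.6]
opening: 0.0857
gripper_force: 0.0
block: yaw 0.8296311381685146 rect 0.03491000458598137 0.1591290682554245 n 3630 last ang 0.0038000268395990133 h 0.05077651363630467
[[ 0.5477 -0.2701  0.0355]
 [ 0.572  -0.2435  0.0355]
 [ 0.5963 -0.217   0.0355]
 [ 0.6206 -0.1904  0.0355]]
t 3.15 tcp [ 0.5273 -0.1928  0.3262] open 0.08543651089142552 F [ 0.1219 -0.2439  0.5415]
 dp/50mm in present axes [ 0.077   0.0018 -0.0754]  in target axes [ 0.077   0.0007 -0.0754]  twist [-0.0001  0.      0.0136] rows 0.0905661310572624
t 3.15 tcp [ 0.5273 -0.1928  0.3262] open 0.08543651089142552 F [ 0.1219 -0.2439  0.5415]
 dp/50mm in present axes [ 7.0156 -6.6818  0.9248]  in target axes [ 9.4587 -2.0975  0.9246]  twist [-0.0001  0.     -0.5428] rows 3.620654149218635
```

View pics/w1.png

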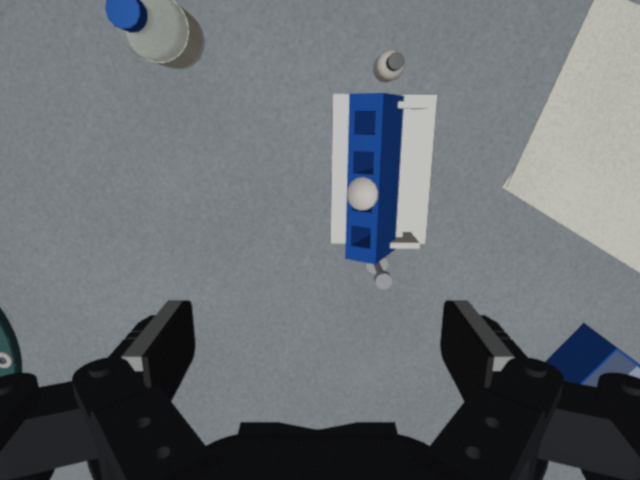

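The wrist view shows the rack from above: pocket d at (361,237) by the post (383,280), the plug at (362,193), b at (363,162), a at (364,122) and the dropper at (389,65). The pose agrees with the other two views to 2 mm. Now to the stand.

```bash
python3 -m jog '{"hand":[0,0,0,0,0,0,0,0],"dp":[[0.3,-0.28,0],[0.6,-0.57,0],[0.6,-0.57,0],[0.6,-0.57,0],[0.6,-0.57,0],[0.6,-0.57,0],[0.6,-0.57,0],[0.6,-0.57,0]],"twist":[[0,0,0],[0,0,0],[0,0,0],[0,0,0],[0,0,0],[0,0,0],[0,0,0],[0,0,0]]}'
python3 -m jog '{"hand":[0.3,0.3,0.3,0.3,0.4,0.4,0.4,0.4],"dp":[[0.6,-0.57,0],[0.6,-0.57,0],[0.6,-0.57,0.1],[0.6,-0.57,0.2],[0.1,-0.1,0.3],[0,0,0.3],[0,0,0],[0,0,0]],"twist":[[0,0,0],[0,0,0],[0,0,0],[0,0,0],[0,0,-0.136],[0,0,-0.136],[0,0,-0.136],[0,0,-0.136]]}'
python3 - <<'E'
from h import *
p,d=snap('wrist','w2'); P=cloud('wrist',d,d>0)
for t,c,h in [('long',(.5158,.2915),.142),('mid',(.499,.2057),.124),('short',(.4903,.1625),.106)]:
    s=(np.hypot(P[:,0]-c[0],P[:,1]-c[1])<.02)&(P[:,2]>h-.012); Q=P[s]; zt=np.percentile(Q[:,2],90)
    Q=Q[Q[:,2]>zt-.004]; (x,y),r=cv2.minEnclosingCircle(Q[:,:2].astype(np.float32))
    print(t,len(Q),'mean',Q.mean(0),'circ',x,y,r,'top',zt)
go([.516,.2915,.28],down(1.376-np.pi/2));go([.516,.2915,.113],down(1.376-np.pi/2))
E
```

```text
time: 3.95
tcp_pos: [0.5241, 0.119, 0.3264]
orientation: [[0.684, 0.73, 0.0], [0.73, -0.684, 0.0], [0.0, 0.0, -1.0]]
contact_force: [0.7, -1.1, -0.2]
opening: 0.085
gripper_force: 0.0
time: 4.75
tcp_pos: [0.5223, 0.29, 0.2807]
orientation: [[0.201, 0.98, -0.001], [0.98, -0.201, -0.0], [-0.001, -0.001, -1.0]]
contact_force: [-0.0, -0.3, -0.0]
opening: 0.0515
gripper_force: 0.0
long 3663 mean [0.5209 0.3035 0.3669] circ 0.5209051370620728 0.30408668518066406 0.01466930191963911 top 0.36787278119655986
mid 454 mean [0.5001 0.2059 0.1243] circ 0.4998907744884491 0.20537246763706207 0.01017458364367485 top 0.12516756620557967
short 377 mean [0.4919 0.163  0.1062] circ 0.4916706085205078 0.16172486543655396 0.010051836259663105 top 0.10709681023431045
t 4.8 tcp [0.5224 0.29   0.281 ] open 0.051188881160352466 F [0.1834 0.7959 0.7591]
 dp/50mm in present axes [ 0.0055 -0.1322  0.0209]  in target axes [ 0.0054 -0.1322  0.0209]  twist [-0.0004  0.0003  0.0006] rows 0.004952119789894715
t 4.8 tcp [0.5224 0.29   0.281 ] open 0.051188881160352466 F [0.1834 0.7959 0.7591]
 dp/50mm in present axes [ 0.0064 -0.1309  3.3609]  in target axes [ 0.0054 -0.1322  3.3609]  twist [-0.0004  0.0003  0.0006] rows 0.004952119789894715
```

View pics/w2.png

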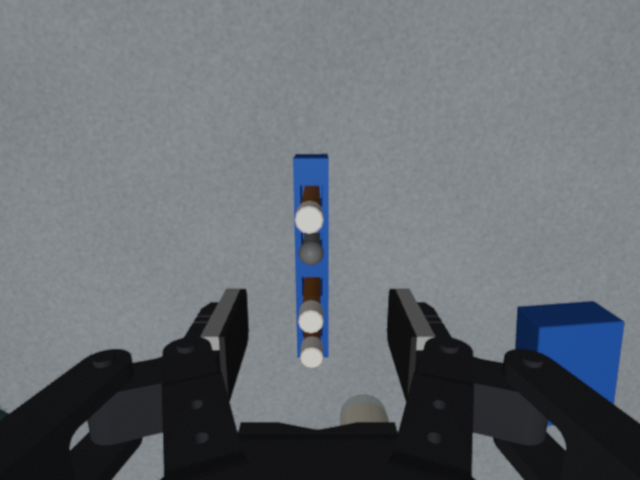

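The view shows the long cap at (309,217), the pestle at (311,252), mid at (311,320) and short at (311,356). They sit centred between the fingers and match the measurements. Now I'll descend on the long tube.

```bash
python3 -m jog '{"hand":[0.4,0.4,0.4,0.4,0.4,0.4,0.4,0.4],"dp":[[0,-0.11,0],[0,0,0.5],[0,0,0.8],[0,0,0.8],[0,0,0.6],[0,0,0.4],[0,0,0.26],[0,0,0]],"twist":[[0,0,0],[0,0,0],[0,0,0],[0,0,0],[0,0,0],[0,0,0],[0,0,0],[0,0,0]]}' 40
python3 -m jog '{"hand":[1,1,1,1,1,1],"dp":[[0,0,0],[0,0,0],[0,0,0],[0,0,0],[0,0,0],[0,0,0]],"twist":[[0,0,0],[0,0,0],[0,0,0],[0,0,0],[0,0,0],[0,0,0]]}' 40
```

```text
time: 5.6
tcp_pos: [0.5161, 0.2907, 0.1119]
orientation: [[0.209, 0.978, -0.002], [0.978, -0.209, -0.001], [-0.001, -0.002, -1.0]]
contact_force: [0.1, -0.1, 0.2]
opening: 0.0514
gripper_force: 0.0
time: 6.2
tcp_pos: [0.5176, 0.2913, 0.1143]
orientation: [[0.205, 0.979, 0.002], [0.979, -0.205, 0.001], [0.001, 0.001, -1.0]]
contact_force: [-0.8, -0.2, 8.0]
opening: 0.018
gripper_force: 39.1
```

```bash
python3 -m jog '{"hand":[1,1,1,1,1,1,1,1],"dp":[[0,0,-0.2],[0,0,-0.4],[0,0,-0.6],[0,0,-0.7],[0,0,-0.7],[0,0,-0.7],[0,0,-0.5],[0,0,0]],"twist":[[0,0,0],[0,0,0],[0,0,0],[0,0,0],[0,0,0],[0,0,0],[0,0,0],[0,0,0]]}'
python3 - <<'E'
from h import *
p,d=snap('side','s3')
cv2.imwrite('pics/s3c.png',cv2.resize(p[150:450,150:400,::-1],None,fx=2,fy=2))
P=cloud('side',d,d>0)
o=env.get_obs(); T=np.array(o['orientation']); L=(P-o['tcp_pos'])@T
s=(np.hypot(L[:,0],L[:,1])<.02)&(L[:,2]>.004)&(L[:,2]<.15); Q=L[s]
print(o['opening'],o['tcp_pos'],'foot z',np.percentile(Q[:,2],99.5))
for a in np.arange(.01,.12,.02):
    q=Q[(Q[:,2]>a)&(Q[:,2]<a+.02)]; print(a,len(q),q[:,:2].mean(0),np.ptp(q[:,:2],axis=0))
go([.52,.1,.32],rackR())
E
```

```text
time: 7.0
tcp_pos: [0.518, 0.2913, 0.3073]
orientation: [[0.205, 0.979, 0.005], [0.979, -0.205, 0.002], [0.003, 0.005, -1.0]]
contact_force: [-0.3, -0.8, -0.5]
opening: 0.0178
gripper_force: 39.2
0.018393950109863638 [0.5177 0.2912 0.3051] foot z 0.10385247162783948
0.01 215 [ 0.0022 -0.0073] [0.0155 0.009 ]
0.03 195 [ 0.0023 -0.0073] [0.0149 0.0089]
0.049999999999999996 185 [ 0.0024 -0.0075] [0.0151 0.0091]
0.06999999999999999 160 [ 0.0023 -0.0076] [0.0153 0.0089]
0.08999999999999998 114 [ 0.0024 -0.0077] [0.015  0.0089]<stdin>:9: RuntimeWarning: Mean of empty slice.
  ret = um.true_divide(
Traceback (most recent call last):
ValueError: zero-size array to reduction operation maximum which has no identity
```

View pics/s3c.png

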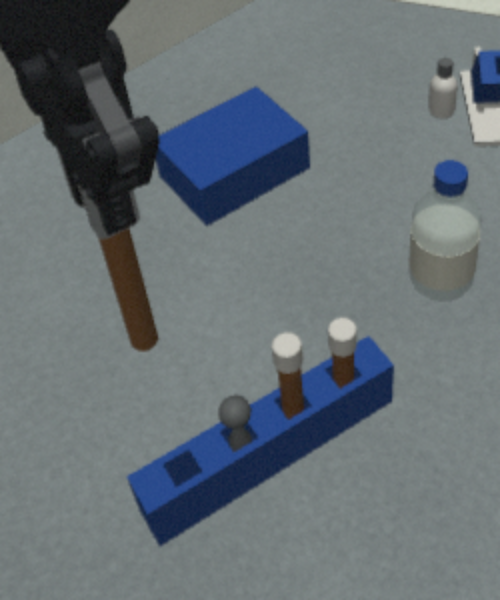

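Side crop: the long tube hangs straight below the fingers (pixel ~(130,290)), and the other two tubes and the pestle are undisturbed. Carrying it to the rack.

```bash
sed -i 's/^YR=.*/YR=0.822/' h.py
python3 -m jog '{"hand":[1,1,1,1,1,1,1,1],"dp":[[-0.4,0.05,0],[-0.8,0.1,0],[-0.8,0.1,0],[-0.8,0.1,0],[-0.8,0.1,0],[-0.8,0.1,0],[-0.8,0.1,0],[-0.8,0.1,0]],"twist":[[0,0,0],[0,0,0],[0,0,0],[0,0,0],[0,0,0],[0,0,0],[0,0,0],[0,0,0]]}'
python3 -m jog '{"hand":[1,1,1,1,1,1,1,1],"dp":[[-0.8,0.1,0],[-0.8,0.1,0],[-0.8,0.1,0],[-0.8,0.1,0],[-0.5,0.05,0],[0,0,0],[0,0,0],[0,0,0]],"twist":[[0,0,0],[0,0,0],[0,0,0],[0,0,0],[0,0,0],[0,0,0.136],[0,0,0.136],[0,0,0.136]]}'
python3 -m jog '{"hand":[1,1,1,1,1,1],"dp":[[0,0,0],[0,0,0],[0,0,0],[0,0,0],[0,0,0],[0,0,0]],"twist":[[0,0,0.136],[-0.131,0,0],[-0.131,0,0],[-0.131,0,0],[-0.131,0,0],[0,0,0]]}'
cat >> h.py <<'E'
C0=np.array([.5837,-.2303,.0351])
def floor(k): return C0+np.r_[yawdir(YR),0]*.036*dict(d=-1.5,c=-.5,b=.5,a=1.5)[k]
def stage(k,up,foot=.106,tx=0.):   # TCP with foot 'up' above floor on pocket axis
    Rr=rackR(); return floor(k)-Rr[:,2]*(up+foot)-Rr[:,0]*tx
E
python3 - <<'E'
from h import *
go(stage('d',.09),rackR())
E
```

```text
time: 7.85
tcp_pos: [0.4916, -0.0118, 0.3026]
orientation: [[0.205, 0.979, -0.001], [0.979, -0.205, 0.0], [-0.0, -0.001, -1.0]]
contact_force: [0.3, 0.6, 0.1]
opening: 0.0177
gripper_force: 39.2
time: 8.65
tcp_pos: [0.4762, -0.1961, 0.3024]
orientation: [[0.581, 0.814, -0.001], [0.814, -0.581, 0.001], [-0.0, -0.002, -1.0]]
contact_force: [0.4, -0.2, -0.4]
opening: 0.0176
gripper_force: 39.2
time: 9.25
tcp_pos: [0.4727, -0.1933, 0.2997]
orientation: [[0.681, 0.635, 0.365], [0.732, -0.59, -0.34], [-0.001, 0.499, -0.867]]
contact_force: [-1.3, 0.6, -1.9]
opening: 0.0176
gripper_force: 39.3
t 9.25 tcp [ 0.4727 -0.1933  0.2997] open 0.01760495783511893 F [-1.2545  0.5691 -1.8659]
 dp/50mm in present axes [-0.1088 -0.7983  1.729 ]  in target axes [-0.111  -0.8007  1.7277]  twist [-0.0014  0.0011  0.0004] rows 0.012222875071985096
```

```bash
python3 -m jog '{"hand":[1,1,1,1,1,1,1],"dp":[[-0.11,-0.4,0],[0,-0.4,0],[0,0,0.4],[0,0,0.5],[0,0,0.5],[0,0,0.33],[0,0,0]],"twist":[[0,0,0],[0,0,0],[0,0,0],[0,0,0],[0,0,0],[0,0,0],[0,0,0]]}'
cat >> h.py <<'E'
def check(n,f=None):
    """held tube seen in camera n: line in tool frame; block as same camera sees it"""
    p,d=snap(n,f or 'tmp'); P=cloud(n,d,d>0); o=env.get_obs(); T=np.array(o['orientation']); L=(P-o['tcp_pos'])@T
    s=(np.hypot(L[:,0],L[:,1])<.02)&(L[:,2]>.008)&(L[:,2]<.13); Q=L[s]
    zm=np.percentile(Q[:,2],99); print(n,'foot z',zm)
    for a in np.arange(.01,zm-.01,.02):
        q=Q[(Q[:,2]>a)&(Q[:,2]<a+.02)]
        if len(q)>10:
            lo,hi=q[:,:2].min(0),q[:,:2].max(0); print(' z',round(a,2),len(q),'x',lo[0],hi[0],'mid',(lo[0]+hi[0])/2,'y',lo[1],hi[1])
    return P
E
python3 - <<'E'
from h import *
go(stage('d',.09),rackR())
for n in('side','wrist'):
    P=check(n,n+'4'); a,fl=blockpose(P)
    o=env.get_obs(); T=np.array(o['orientation']); print('floor d in tool',(fl[0]-o['tcp_pos'])@T,'axis dev',T[:,0]@np.r_[yawdir(a),0])
E
```

```text
time: 9.95
tcp_pos: [0.4794, -0.2064, 0.2063]
orientation: [[0.682, 0.636, 0.362], [0.731, -0.592, -0.338], [-0.001, 0.495, -0.869]]
contact_force: [0.3, -0.5, -0.2]
opening: 0.0185
gripper_force: 39.3
t 9.95 tcp [ 0.4794 -0.2064  0.2063] open 0.01849825238319919 F [ 0.3152 -0.5067 -0.1789]
 dp/50mm in present axes [-0.0098 -0.107  -0.0284]  in target axes [-0.0096 -0.1068 -0.029 ]  twist [-0.0056  0.0017 -0.0013] rows 0.040172419038330826
side foot z 0.10603899449471939
 z 0.01 53 x -0.0040390305756524214 0.008497374508257988 mid 0.0022291719663027833 y -0.011620594031562093 0.000607196498944528
 z 0.03 54 x -0.003674100267270769 0.00819426766655928 mid 0.0022600836996442553 y -0.011988159930301081 -1.4582030872450655e-05
 z 0.05 56 x -0.005449063630743201 0.008336608817998642 mid 0.0014437725936277202 y -0.01180316020519841 0.000498263368758844
 z 0.07 52 x -0.0042322774917473325 0.00807398266003942 mid 0.0019208525841460434 y -0.012199040958520346 0.0007303805230584711
 z 0.09 40 x -0.005993444146120972 0.008581233324975462 mid 0.0012938945894272452 y -0.012403465467039722 -6.0971
[... 614 characters left out ...]
059
 z 0.05 327 x -0.00042755961811650247 0.00810218465978433 mid 0.0038373125208339136 y -0.00886909017111869 0.007111990106725552
 z 0.07 258 x -0.0001639787622733747 0.007809885374503785 mid 0.003822953306115205 y -0.008926124186754604 0.007019080962610796
 z 0.09 165 x -0.0006674085721407517 0.007839144056547714 mid 0.003585867742203481 y -0.009165965288925302 0.006839297840987775
block: yaw 0.8191482493632615 rect 0.033086519688367844 0.15918006002902985 n 6604 last ang -0.00556182861328125 h 0.05187008426606032
[[ 0.5469 -0.27    0.0367]
 [ 0.5715 -0.2437  0.0367]
 [ 0.5961 -0.2174  0.0367]
 [ 0.6207 -0.1911  0.0367]]
floor d in tool [-0.0007 -0.0052  0.1952] axis dev 0.999999230849134
```

View pics/wrist4.png

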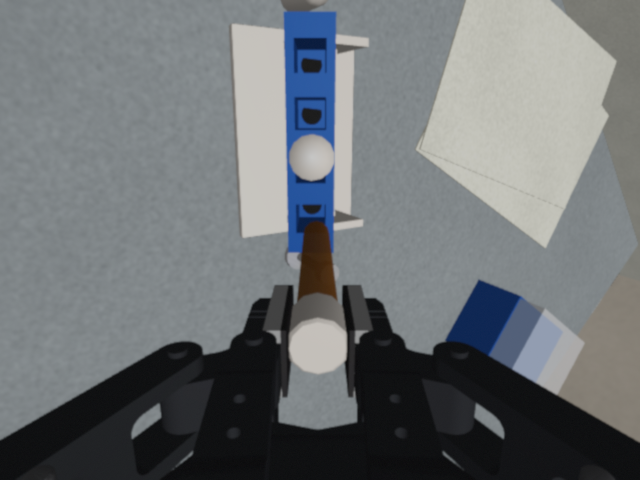

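The wrist view shows the tube foot at (316,232), close above pocket d at (312,212). The tube sits about 4 mm off in tool y, so I'll correct that and start inserting.

```bash
python3 -m jog '{"hand":[1,1,1,1,1,1,1],"dp":[[-0.02,-0.07,0],[0,0,0],[0,0,0.3],[0,0,0.3],[0,0,0.3],[0,0,0.2],[0,0,0]],"twist":[[-0.004,0,0],[0,0,0],[0,0,0],[0,0,0],[0,0,0],[0,0,0],[0,0,0]]}'
python3 - <<'E'
from h import *
go(stage('d',0),rackR())
E
```

```text
time: 10.75
tcp_pos: [0.4965, -0.2235, 0.1585]
orientation: [[0.682, 0.632, 0.368], [0.732, -0.589, -0.343], [-0.0, 0.503, -0.864]]
contact_force: [0.8, 0.3, -0.5]
opening: 0.018
gripper_force: 39.3
t 10.75 tcp [ 0.4965 -0.2235  0.1585] open 0.018011655211908072 F [ 0.844   0.2749 -0.4583]
 dp/50mm in present axes [ 0.0079 -0.0493  0.7016]  in target axes [ 0.0074 -0.047   0.7017]  twist [ 0.0032  0.0009 -0.001 ] rows 0.023314002234403053
```

```bash
python3 -m jog '{"hand":[1,1,1,1],"dp":[[0,-0.02,0.2],[0,0,0.2],[0,0,0.15],[0,0,0]],"twist":[[0,0,0],[0,0,0],[0,0,0],[0,0,0]]}'
python3 -m jog '{"hand":[1,1,1,1],"dp":[[0,0,0.1],[0,0,0.04],[0,0,0.02],[0,0,0]],"twist":[[0,0,0],[0,0,0],[0,0,0],[0,0,0]]}'
python3 - <<'E'
from h import *
go(stage('d',0),rackR())
E
```

```text
time: 11.15
tcp_pos: [0.506, -0.2324, 0.1338]
orientation: [[0.682, 0.633, 0.368], [0.732, -0.589, -0.343], [-0.0, 0.503, -0.865]]
contact_force: [-0.2, 0.8, -0.2]
opening: 0.0178
gripper_force: 39.3
time: 11.55
tcp_pos: [0.5098, -0.2352, 0.1297]
orientation: [[0.681, 0.631, 0.371], [0.732, -0.588, -0.345], [0.001, 0.506, -0.862]]
contact_force: [-12.2, 12.0, 24.0]
opening: 0.0176
gripper_force: 42.7
t 11.55 tcp [ 0.5098 -0.2352  0.1297] open 0.017620212819691408 F [-12.2499  11.9828  23.9536]
 dp/50mm in present axes [-0.0024 -0.066   0.0256]  in target axes [-0.0023 -0.0658  0.0261]  twist [ 0.0074 -0.0003 -0.001 ] rows 0.04992993683610631
```

```bash
python3 -m jog '{"hand":[0.5,0.5,0.5,0.5,0.5,0.5,0.5,0.5],"dp":[[0,0,0],[0,0,0],[0,0,0],[0,0,-0.3],[0,0,-0.6],[0,0,-0.6],[0,0,-0.5],[0,0,0]],"twist":[[0,0,0],[0,0,0],[0,0,0],[0,0,0],[0,0,0],[0,0,0],[0,0,0],[0,0,0]]}'
cat >> h.py <<'E'
def home(k,length):
    """cap of a tube in pocket k, in pocket axes (x row, y, z height), tool axes sign flipped in z"""
    for n in('side','top'):
        p,d=snap(n,'home'+n+k); P=cloud(n,d,d>0); Rr=rackR(); L=(P-floor(k))@np.c_[Rr[:,:2],-Rr[:,2]]
        s=(np.hypot(L[:,0],L[:,1])<.022)&(L[:,2]>.06)&(L[:,2]<length+.01); Q=L[s]
        if len(Q)<10: print(n,'no points'); continue
        zt=np.percentile(Q[:,2],95); Q=Q[Q[:,2]>zt-.004]; print(n,'height',zt,'expect',length,'cap mid',(Q[:,:2].min(0)+Q[:,:2].max(0))/2)
E
python3 - <<'E'
from h import *
home('d',.136); go([.4995,.2058,.31],down(1.376-np.pi/2))
E
```

```text
time: 12.35
tcp_pos: [0.4726, -0.2006, 0.2172]
orientation: [[0.681, 0.63, 0.372], [0.732, -0.588, -0.345], [0.001, 0.507, -0.862]]
contact_force: [1.2, 0.2, -0.4]
opening: 0.0426
gripper_force: 0.0
side height 0.13763457321799247 expect 0.136 cap mid [ 0.     -0.0121]
top height 0.13706228839363052 expect 0.136 cap mid [-0.     -0.0078]
t 12.45 tcp [ 0.4725 -0.2008  0.2145] open 0.04266167314896182 F [ 0.2709  0.6467 -0.7805]
 dp/50mm in present axes [ 6.3204 -3.4805 -4.2446]  in target axes [ 8.0833 -1.0435 -1.9104]  twist [ 0.5152  0.1465 -0.542 ] rows 5.082379103531833
```

View pics/homesided.png

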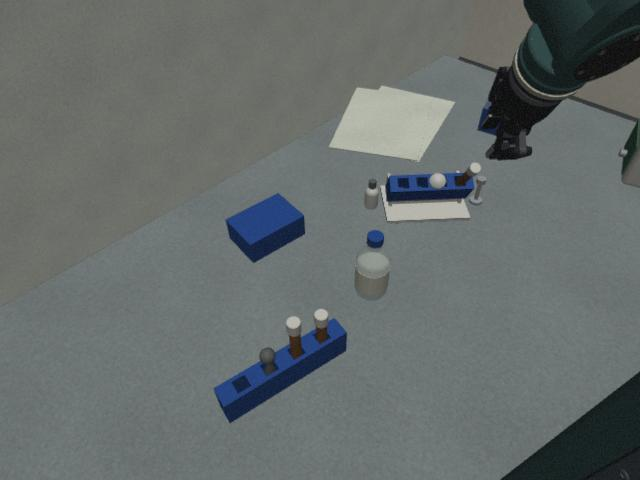

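The side view shows the long tube in the pocket next to the post (cap at (474,169)), with its height matching home. Next is the mid tube.

```bash
python3 -m jog '{"hand":[0.4,0.4,0.4,0.4,0.4,0.4,0.4,0.4],"dp":[[0,0,-0.3],[0,0,-0.3],[0,0,-0.3],[0,0,-0.3],[0,0,-0.2],[0,0,-0.2],[0,0,-0.2],[0,0,-0.2]],"twist":[[0.131,0,0],[0.131,0,0],[0.131,0,0],[0.131,0,0],[0,0,-0.136],[0,0,-0.136],[0,0,-0.136],[0,0,-0.136]]}'
python3 - <<'E'
from h import *
go([.4995,.2058,.28],down(1.376-np.pi/2))
E
```

```text
time: 13.25
tcp_pos: [0.4583, -0.1876, 0.303]
orientation: [[0.199, 0.979, 0.035], [0.98, -0.198, -0.034], [-0.026, 0.041, -0.999]]
contact_force: [0.4, 0.6, -0.0]
opening: 0.0512
gripper_force: 0.0
t 13.25 tcp [ 0.4583 -0.1876  0.303 ] open 0.05122596988011691 F [ 0.4392  0.6106 -0.0436]
 dp/50mm in present axes [ 7.8838 -0.7696  0.2203]  in target axes [ 7.8787 -0.7141  0.4593]  twist [ 0.0409  0.0265 -0.0053] rows 0.3266624579462408
```

```bash
python3 -m jog '{"hand":[0.4,0.4,0.4,0.4,0.4,0.4,0.4,0.4],"dp":[[0,0,0],[0.4,-0.05,0],[0.8,-0.07,0],[0.8,-0.07,0],[0.8,-0.07,0],[0.8,-0.07,0],[0.8,-0.07,0],[0.8,-0.07,0]],"twist":[[0.041,0.026,-0.005],[0,0,0],[0,0,0],[0,0,0],[0,0,0],[0,0,0],[0,0,0],[0,0,0]]}'
python3 -m jog '{"hand":[0.4,0.4,0.4,0.4,0.4,0.4],"dp":[[0.8,-0.07,0],[0.8,-0.07,0.1],[0.7,-0.07,0.2],[0.38,-0.03,0.16],[0,0,0],[0,0,0]],"twist":[[0,0,0],[0,0,0],[0,0,0],[0,0,0],[0,0,0],[0,0,0]]}'
python3 - <<'E'
from h import *
p,d=snap('wrist','w5'); P=cloud('wrist',d,d>0)
for t,c,h in [('mid',(.499,.2057),.124),('short',(.4903,.1625),.106)]:
    s=(np.hypot(P[:,0]-c[0],P[:,1]-c[1])<.02)&(P[:,2]>h-.012)&(P[:,2]<.2); Q=P[s]; zt=np.percentile(Q[:,2],90)
    Q=Q[Q[:,2]>zt-.004]; (x,y),r=cv2.minEnclosingCircle(Q[:,:2].astype(np.float32))
    print(t,len(Q),'circ',x,y,r,'top',zt)
go([.4995,.2058,.095],down(1.376-np.pi/2))
E
```

```text
time: 14.05
tcp_pos: [0.487, 0.0738, 0.3025]
orientation: [[0.199, 0.98, 0.0], [0.98, -0.199, -0.001], [-0.001, 0.001, -1.0]]
contact_force: [0.8, 0.1, 0.5]
opening: 0.0514
gripper_force: 0.0
time: 14.65
tcp_pos: [0.5017, 0.2058, 0.2796]
orientation: [[0.198, 0.98, 0.0], [0.98, -0.198, -0.002], [-0.002, 0.0, -1.0]]
contact_force: [-0.7, -0.6, 0.3]
opening: 0.0516
gripper_force: 0.0
mid 554 circ 0.4991825222969055 0.20506048202514648 0.01002204604446888 top 0.12562844746200202
short 449 circ 0.49083319306373596 0.1616775393486023 0.010304023511707783 top 0.10756076460476971
t 14.7 tcp [0.5019 0.2054 0.2801] open 0.051419055142478846 F [ 0.2418 -0.7447  0.1174]
 dp/50mm in present axes [ 0.0056 -0.0528  3.7028]  in target axes [-0.0004 -0.0478  3.7029]  twist [ 0.0013  0.0017 -0.0058] rows 0.04160358946361393
```

```bash
python3 -m jog '{"hand":[0.4,0.4,0.4,0.4,0.4,0.4,0.4,0.4],"dp":[[0,-0.05,0.3],[0,0,0.7],[0,0,0.8],[0,0,0.8],[0,0,0.6],[0,0,0.3],[0,0,0.2],[0,0,0]],"twist":[[0,0,0],[0,0,0],[0,0,0],[0,0,0],[0,0,0],[0,0,0],[0,0,0],[0,0,0]]}' 40
python3 -m jog '{"hand":[1,1,1,1,1],"dp":[[0,0,0],[0,0,0],[0,0,0],[0,0,0],[0,0,0]],"twist":[[0,0,0],[0,0,0],[0,0,0],[0,0,0],[0,0,0]]}' 40
python3 -m jog '{"hand":[1,1,1,1,1,1,1,1],"dp":[[0,0,-0.2],[0,0,-0.4],[0,0,-0.6],[0,0,-0.7],[0,0,-0.7],[0,0,-0.7],[0,0,-0.6],[0,0,-0.2]],"twist":[[0,0,0],[0,0,0],[0,0,0],[0,0,0],[0,0,0],[0,0,0],[0,0,0],[0,0,0]]}'
python3 - <<'E'
from h import *
check('wrist','w6'); check('side','s6')
go([.49,-.17,.31],down(YR-np.pi/2)); go(stage('b',.12),rackR())
E
```

```text
time: 15.5
tcp_pos: [0.4994, 0.2053, 0.0952]
orientation: [[0.2, 0.98, 0.001], [0.98, -0.2, -0.002], [-0.002, 0.001, -1.0]]
contact_force: [-0.5, -0.1, 0.4]
opening: 0.0513
gripper_force: 0.0
time: 16.0
tcp_pos: [0.5002, 0.2064, 0.0968]
orientation: [[0.199, 0.98, 0.004], [0.98, -0.199, -0.001], [-0.0, 0.004, -1.0]]
contact_force: [-1.3, -0.3, 5.7]
opening: 0.0182
gripper_force: 38.8
time: 16.8
tcp_pos: [0.4996, 0.2067, 0.3045]
orientation: [[0.199, 0.98, 0.006], [0.98, -0.199, -0.0], [0.001, 0.006, -1.0]]
contact_force: [-0.2, 0.5, -0.8]
opening: 0.0179
gripper_force: 39.2
wrist foot z 0.08688405111450076
 z 0.01 614 x -0.0014330640841785306 0.007173287983476202 mid 0.0028701119496488355 y -0.008516496839010396 0.007441116111272565
 z 0.03 446 x -0.0013395477338659805 0.007400915026740104 mid 0.003030683646437062 y -0.008708879222902956 0.007311528270903822
 z 0.05 341 x -0.0011367684292102626 0.007132110174634577 mid 0.0029976708727121573 y -0.0088486193474718 0.007106919822130368
 z 0.07 241 x -0.001261425219781184 0.007184308370717407 mid 0.0029614415754681115 y -0.00896701845759
[... 348 characters left out ...]
498 0.007772581549080965 mid 0.00048140264643573363 y -0.010534890504757711 0.0023720649163321973
 z 0.07 133 x -0.007301061705923291 0.007930022365557357 mid 0.00031448032981703285 y -0.01036021148821082 0.001857915902788865
t 16.9 tcp [0.4996 0.2067 0.3023] open 0.017946270805677563 F [ 0.5591  0.7891 -0.0606]
 dp/50mm in present axes [-7.4208  1.3116 -0.1486]  in target axes [-5.6485  4.9881 -0.1538]  twist [ 0.0045 -0.0014  0.5485] rows 3.6588860469869546
t 16.9 tcp [0.4996 0.2067 0.3023] open 0.017946270805677563 F [ 0.5591  0.7891 -0.0606]
 dp/50mm in present axes [-6.7445  1.6399  1.4367]  in target axes [-4.8962  3.5473  3.6992]  twist [-0.5058 -0.1449  0.5353] rows 5.006620895405806
```

```bash
python3 -m jog '{"hand":[1,1,1,1,1,1,1,1],"dp":[[-0.4,0.1,0],[-0.8,0.2,0],[-0.8,0.2,0],[-0.8,0.2,0],[-0.8,0.2,0],[-0.8,0.2,0],[-0.8,0.2,0],[-0.8,0.2,0]],"twist":[[0,0,0],[0,0,0],[0,0,0],[0,0,0],[0,0,0],[0,0,0],[0,0,0],[0,0,0]]}'
python3 -m jog '{"hand":[1,1,1,1,1,1,1,1],"dp":[[-0.7,0.2,0],[-0.2,0.1,0],[0,0,0],[0,0,0],[0,0,0],[0,0,0],[0,0,0],[0,0,0]],"twist":[[0,0,0],[0,0,0],[0,0,0.136],[0,0,0.136],[0,0,0.136],[0,0,0.136],[-0.131,0,0],[-0.131,0,0]]}'
python3 -m jog '{"hand":[1,1,1],"dp":[[0,0,0],[0,0,0],[0,0,0]],"twist":[[-0.131,0,0],[-0.131,0,0],[0,0,0]]}'
python3 - <<'E'
from h import *
go(stage('b',.08,.087,-.0007),rackR())
E
```

```text
time: 17.7
tcp_pos: [0.5122, -0.104, 0.3001]
orientation: [[0.199, 0.98, 0.0], [0.98, -0.199, -0.001], [-0.001, 0.001, -1.0]]
contact_force: [1.0, 0.6, -0.8]
opening: 0.0178
gripper_force: 39.2
time: 18.5
tcp_pos: [0.5192, -0.1495, 0.2999]
orientation: [[0.678, 0.709, 0.194], [0.735, -0.654, -0.179], [0.0, 0.264, -0.965]]
contact_force: [0.3, -0.1, 0.1]
opening: 0.0179
gripper_force: 39.3
time: 18.8
tcp_pos: [0.5147, -0.1466, 0.2977]
orientation: [[0.676, 0.638, 0.368], [0.737, -0.584, -0.339], [-0.001, 0.501, -0.866]]
contact_force: [-1.0, 0.5, -1.8]
opening: 0.0184
gripper_force: 39.3
t 18.8 tcp [ 0.5147 -0.1466  0.2977] open 0.018380794848461484 F [-0.9605  0.4544 -1.7914]
 dp/50mm in present axes [ 0.0877 -0.7642  2.2827]  in target axes [ 0.0878 -0.7627  2.2831]  twist [ 0.0009 -0.0022  0.0065] rows 0.045959056021842505
```

```bash
python3 -m jog '{"hand":[1,1,1,1,1,1,1,1],"dp":[[0.09,-0.4,0],[0,-0.4,0],[0,0,0.4],[0,0,0.6],[0,0,0.6],[0,0,0.5],[0,0,0.18],[0,0,0]],"twist":[[0,0,0.006],[0,0,0],[0,0,0],[0,0,0],[0,0,0],[0,0,0],[0,0,0],[0,0,0]]}'
python3 - <<'E'
from h import *
go(stage('b',.08,.087,-.0007),rackR())
for n in('side','wrist'):
    P=check(n,n+'7'); a,fl=blockpose(P)
    o=env.get_obs(); T=np.array(o['orientation']); print('floor b in tool',(fl[2]-o['tcp_pos'])@T)
E
```

```text
time: 19.6
tcp_pos: [0.5387, -0.1616, 0.1815]
orientation: [[0.682, 0.633, 0.367], [0.732, -0.591, -0.339], [0.002, 0.499, -0.866]]
contact_force: [-0.1, 0.3, 0.4]
opening: 0.0179
gripper_force: 39.3
t 19.6 tcp [ 0.5387 -0.1616  0.1815] open 0.017913901431939952 F [-0.1308  0.3304  0.4435]
 dp/50mm in present axes [-0.0202 -0.0839 -0.0067]  in target axes [-0.02   -0.0839 -0.0067]  twist [-0.0009 -0.0016 -0.0022] rows 0.019097890423939244
side foot z 0.12827591724930715
 z 0.01 26 x -0.0052687979843730635 0.006953124441252433 mid 0.0008421632284396846 y -0.011127518205494877 0.0005261313646891328
 z 0.03 48 x -0.007603141799257514 0.007488902021495403 mid -5.711988888105557e-05 y -0.011277824283944957 0.0005562222628230113
 z 0.05 47 x -0.00757995204495762 0.006408468284384041 mid -0.0005857418802867895 y -0.011672866715726966 0.0005772360219722338
 z 0.07 40 x -0.00789483249566305 0.006815783158312944 mid -0.0005395246686750528 y -0.011892601081479657 -0.000569715931588703
 z 0.11 153 x -0.01945475834837083 0.019861856815597587 mid 0.0002035492336133777 y -0.01979441155991369 0.0090
[... 551 characters left out ...]
7949592557 0.007268229723825665
 z 0.05 336 x -0.0015020235068781125 0.006768636408182574 mid 0.002633306450652231 y -0.008830910088447646 0.0070920548648721994
 z 0.07 240 x -0.0013558622472896592 0.006729816432705934 mid 0.0026869770927081373 y -0.008942107167383397 0.007027605450808945
 z 0.11 1243 x -0.017574616949683094 0.019872585030077165 mid 0.0011489840401970354 y -0.0199845448213916 0.011901711873502899
block: yaw 0.8193750175300816 rect 0.03309401497244835 0.11558721959590912 n 4223 last ang -0.0053558349609375 h 0.05166323307472148
[[ 0.5617 -0.254   0.0364]
 [ 0.5863 -0.2276  0.0364]
 [ 0.6108 -0.2013  0.0364]
 [ 0.6354 -0.175   0.0364]]
floor b in tool [ 0.0192 -0.0048  0.1673]
```

```bash
python3 -m jog '{"hand":[1,1,1,1,1,1,1],"dp":[[-0.02,-0.075,0],[0,0,0],[0,0,0.3],[0,0,0.3],[0,0,0.2],[0,0,0.1],[0,0,0]],"twist":[[0,0,0],[0,0,0],[0,0,0],[0,0,0],[0,0,0],[0,0,0],[0,0,0]]}'
python3 - <<'E'
from h import *
go(stage('b',0,.087,-.0007),rackR())
E
```

```text
time: 20.4
tcp_pos: [0.552, -0.1753, 0.1416]
orientation: [[0.681, 0.632, 0.369], [0.732, -0.59, -0.34], [0.003, 0.502, -0.865]]
contact_force: [-0.6, 0.2, -0.6]
opening: 0.0176
gripper_force: 39.3
t 20.4 tcp [ 0.552  -0.1753  0.1416] open 0.017580896873399764 F [-0.5622  0.1787 -0.5933]
 dp/50mm in present axes [-0.0023 -0.0159  0.7109]  in target axes [-0.0007 -0.0143  0.711 ]  twist [ 0.0023 -0.0022 -0.0022] rows 0.02597953426606215
```

```bash
python3 -m jog '{"hand":[1,1,1,1,1],"dp":[[0,0,0.2],[0,0,0.2],[0,0,0.15],[0,0,0.08],[0,0,0]],"twist":[[0,0,0],[0,0,0],[0,0,0],[0,0,0],[0,0,0]]}'
python3 -m jog '{"hand":[1,1,1,1],"dp":[[0,0,0.06],[0,0,0.04],[0,0,0.02],[0,0,0]],"twist":[[0,0,0],[0,0,0],[0,0,0],[0,0,0]]}'
python3 - <<'E'
from h import *
go(stage('b',0,.087,-.0007),rackR())
E
```

```text
time: 20.9
tcp_pos: [0.5639, -0.1861, 0.1143]
orientation: [[0.681, 0.632, 0.37], [0.732, -0.59, -0.34], [0.003, 0.502, -0.865]]
contact_force: [0.4, 0.2, -0.3]
opening: 0.018
gripper_force: 39.3
time: 21.3
tcp_pos: [0.5677, -0.1882, 0.1122]
orientation: [[0.681, 0.63, 0.374], [0.733, -0.589, -0.342], [0.005, 0.507, -0.862]]
contact_force: [-13.2, 13.6, 34.6]
opening: 0.0179
gripper_force: 46.3
t 21.3 tcp [ 0.5677 -0.1882  0.1122] open 0.01788180552922588 F [-13.2432  13.6081  34.6413]
 dp/50mm in present axes [-0.025  -0.0711 -0.0001]  in target axes [-0.0249 -0.0711  0.0006]  twist [ 0.0079 -0.0047 -0.0026] rows 0.06343740762667197
```

```bash
python3 -m jog '{"hand":[0.5,0.5,0.5,0.5,0.5,0.5,0.5,0.5],"dp":[[0,0,0],[0,0,0],[0,0,0],[0,0,-0.3],[0,0,-0.6],[0,0,-0.6],[0,0,-0.6],[0,0,-0.3]],"twist":[[0,0,0],[0,0,0],[0,0,0],[0,0,0],[0,0,0],[0,0,0],[0,0,0],[0,0,0]]}'
python3 - <<'E'
from h import *
home('b',.118)
E
python3 -m jog '{"hand":[0.4,0.4,0.4,0.4,0.4,0.4,0.4,0.4],"dp":[[0,0,-0.3],[0,0,-0.3],[0,0,-0.3],[0,0,-0.3],[0,0,-0.2],[0,0,-0.2],[0,0,-0.2],[0,0,-0.2]],"twist":[[0.131,0,0],[0.131,0,0],[0.131,0,0],[0.131,0,0],[0,0,-0.136],[0,0,-0.136],[0,0,-0.136],[0,0,-0.136]]}'
python3 - <<'E'
from h import *
go([.4908,.1618,.27],down(1.376-np.pi/2))
E
```

```text
time: 22.1
tcp_pos: [0.5214, -0.1468, 0.2152]
orientation: [[0.681, 0.631, 0.371], [0.732, -0.59, -0.341], [0.004, 0.504, -0.864]]
contact_force: [0.2, 0.3, -0.5]
opening: 0.0428
gripper_force: 0.0
side height 0.11980745751226822 expect 0.118 cap mid [-0.001  -0.0108]
top height 0.11938818744768374 expect 0.118 cap mid [-0.     -0.0059]
time: 23.0
tcp_pos: [0.5078, -0.1344, 0.3027]
orientation: [[0.198, 0.98, 0.031], [0.98, -0.198, -0.026], [-0.02, 0.036, -0.999]]
contact_force: [-1.6, 0.4, 0.1]
opening: 0.0512
gripper_force: 0.0
t 23.0 tcp [ 0.5078 -0.1344  0.3027] open 0.05123590343619906 F [-1.5875  0.3583  0.0728]
 dp/50mm in present axes [ 5.7514 -1.5271  0.4862]  in target axes [ 5.7472 -1.4798  0.6538]  twist [ 0.0357  0.0198 -0.0047] rows 0.2741560626949398
```

Mid tube is home. Now the short one.

```bash
python3 -m jog '{"hand":[0.4,0.4,0.4,0.4,0.4,0.4,0.4,0.4],"dp":[[0,0,0],[0.4,-0.1,0],[0.8,-0.2,0],[0.8,-0.2,0],[0.8,-0.2,0],[0.8,-0.2,0],[0.8,-0.2,0],[0.7,-0.2,0.2]],"twist":[[0.036,0.02,-0.005],[0,0,0],[0,0,0],[0,0,0],[0,0,0],[0,0,0],[0,0,0],[0,0,0]]}'
python3 -m jog '{"hand":[0.4,0.4,0.4,0.4],"dp":[[0.5,-0.15,0.25],[0.15,-0.03,0.2],[0,0,0],[0,0,0]],"twist":[[0,0,0],[0,0,0],[0,0,0],[0,0,0]]}'
python3 - <<'E'
from h import *
p,d=snap('wrist','w8'); P=cloud('wrist',d,d>0)
c,h=(.4903,.1625),.106
s=(np.hypot(P[:,0]-c[0],P[:,1]-c[1])<.02)&(P[:,2]>h-.012)&(P[:,2]<.2); Q=P[s]; zt=np.percentile(Q[:,2],90)
Q=Q[Q[:,2]>zt-.004]; (x,y),r=cv2.minEnclosingCircle(Q[:,:2].astype(np.float32)); print(len(Q),'circ',x,y,r,'top',zt)
go([.491,.162,.0775],down(1.376-np.pi/2))
E
```

```text
time: 23.8
tcp_pos: [0.4949, 0.1307, 0.2931]
orientation: [[0.198, 0.98, 0.002], [0.98, -0.198, -0.0], [0.0, 0.002, -1.0]]
contact_force: [1.4, -0.2, -0.7]
opening: 0.051
gripper_force: 0.0
time: 24.2
tcp_pos: [0.4922, 0.1617, 0.2709]
orientation: [[0.199, 0.98, 0.001], [0.98, -0.199, -0.001], [-0.001, 0.001, -1.0]]
contact_force: [0.2, -0.1, 0.7]
opening: 0.051
gripper_force: 0.0
522 circ 0.4908698499202728 0.1620684564113617 0.010062631219625473 top 0.10756376429196512
t 24.25 tcp [0.4923 0.1615 0.2714] open 0.050885464810389865 F [-0.3585  0.8073  0.4313]
 dp/50mm in present axes [ 0.0051 -0.0344  3.8771]  in target axes [ 0.004  -0.0281  3.8771]  twist [ 0.0016  0.0003 -0.006 ] rows 0.041500866309693754
```

```bash
python3 -m jog '{"hand":[0.4,0.4,0.4,0.4,0.4,0.4,0.4,0.4],"dp":[[0,-0.03,0.4],[0,0,0.8],[0,0,0.8],[0,0,0.8],[0,0,0.6],[0,0,0.3],[0,0,0.17],[0,0,0]],"twist":[[0,0,0],[0,0,0],[0,0,0],[0,0,0],[0,0,0],[0,0,0],[0,0,0],[0,0,0]]}' 40
python3 -m jog '{"hand":[1,1,1,1,1],"dp":[[0,0,0],[0,0,0],[0,0,0],[0,0,0],[0,0,0]],"twist":[[0,0,0],[0,0,0],[0,0,0],[0,0,0],[0,0,0]]}' 40
python3 -m jog '{"hand":[1,1,1,1,1,1,1,1],"dp":[[0,0,-0.2],[0,0,-0.5],[0,0,-0.7],[0,0,-0.8],[0,0,-0.8],[0,0,-0.8],[0,0,-0.6],[0,0,-0.1]],"twist":[[0,0,0],[0,0,0],[0,0,0],[0,0,0],[0,0,0],[0,0,0],[0,0,0],[0,0,0]]}'
python3 - <<'E'
from h import *
check('wrist','w9'); check('side','s9')
p=stage('a',.08,.069); p[2]=.30; go(p,down(YR-np.pi/2)); print(stage('a',.08,.069))
E
```

```text
time: 25.05
tcp_pos: [0.4909, 0.162, 0.0776]
orientation: [[0.199, 0.98, 0.001], [0.98, -0.199, -0.001], [-0.0, 0.001, -1.0]]
contact_force: [0.2, 0.2, 0.6]
opening: 0.0514
gripper_force: 0.0
time: 25.55
tcp_pos: [0.4914, 0.1629, 0.0789]
orientation: [[0.198, 0.98, 0.004], [0.98, -0.198, -0.0], [0.001, 0.004, -1.0]]
contact_force: [-0.0, -0.1, 6.4]
opening: 0.0182
gripper_force: 38.8
time: 26.35
tcp_pos: [0.4911, 0.163, 0.3071]
orientation: [[0.198, 0.98, 0.007], [0.98, -0.198, 0.0], [0.002, 0.007, -1.0]]
contact_force: [-0.5, 0.1, -0.4]
opening: 0.018
gripper_force: 39.1
wrist foot z 0.06952936206460548
 z 0.01 611 x -0.0012009209685390633 0.007615901571657989 mid 0.0032074903015594626 y -0.008641136810351844 0.007373266173708333
 z 0.03 449 x -0.0012926899769033751 0.007477887692638289 mid 0.003092598857867457 y -0.008712127686434356 0.007232992550727185
 z 0.05 336 x -0.0009782651521894246 0.007410228508103174 mid 0.0032159816779568744 y -0.008857241511626633 0.0071400303143894115
side foot z 0.0693224255930136
 z 0.01 185 x -0.004493728135997354 0.008437133808675938 mid 0.001971702836339292 y -0.010002632319883813 0.0034089338414275113
 z 0.03 170 x -0.007229480091854733 0.008458898540296775 mid 0.0006147092242210213 y -0.009848743004586016 0.003113883946437597
 z 0.05 161 x -0.006550333833896069 0.008474566633331033 mid 0.000962116399717482 y -0.009850018094760972 0.002279661396315786
t 26.45 tcp [0.4906 0.1629 0.3039] open 0.01807714864590497 F [ 0.6615 -0.006  -0.4162]
 dp/50mm in present axes [-5.64    2.678   0.0845]  in target axes [-3.4127  5.2283  0.0785]  twist [ 0.0032 -0.0015  0.5492] rows 3.6629572397921
[ 0.5659 -0.14    0.1641]
```

```bash
python3 -m jog '{"hand":[1,1,1,1,1,1,1,1],"dp":[[-0.4,0.2,0],[-0.8,0.38,0],[-0.8,0.38,0],[-0.8,0.38,0],[-0.8,0.38,0],[-0.8,0.38,0],[-0.8,0.38,0],[-0.44,0.2,0]],"twist":[[0,0,0],[0,0,0],[0,0,0],[0,0,0],[0,0,0],[0,0,0],[0,0,0],[0,0,0]]}'
python3 -m jog '{"hand":[1,1,1,1,1,1,1,1],"dp":[[0,0,0],[0,0,0],[0,0,0],[0,0,0],[0,0,0],[0,0,0],[0,0,0],[0,0,0]],"twist":[[0,0,0.136],[0,0,0.136],[0,0,0.136],[0,0,0.136],[-0.131,0,0],[-0.131,0,0],[-0.131,0,0],[-0.131,0,0]]}'
python3 -m jog '{"hand":[1],"dp":[[0,0,0]],"twist":[[0,0,0]]}'
python3 - <<'E'
from h import *
go(stage('a',.08,.069,-.0003),rackR())
E
```

```text
time: 27.25
tcp_pos: [0.5656, -0.143, 0.3014]
orientation: [[0.2, 0.98, -0.001], [0.98, -0.2, 0.0], [-0.0, -0.001, -1.0]]
contact_force: [0.4, 0.9, -1.2]
opening: 0.0181
gripper_force: 39.1
time: 28.05
tcp_pos: [0.5649, -0.1399, 0.3024]
orientation: [[0.677, 0.635, 0.372], [0.736, -0.585, -0.342], [0.001, 0.505, -0.863]]
contact_force: [1.8, -0.5, -0.7]
opening: 0.0174
gripper_force: 39.3
time: 28.15
tcp_pos: [0.5613, -0.1378, 0.2989]
orientation: [[0.676, 0.639, 0.367], [0.737, -0.585, -0.338], [-0.002, 0.499, -0.866]]
contact_force: [0.2, 0.7, -1.5]
opening: 0.0178
gripper_force: 39.3
t 28.15 tcp [ 0.5613 -0.1378  0.2989] open 0.017756902190852027 F [ 0.2153  0.7333 -1.456 ]
 dp/50mm in present axes [ 0.0403 -1.26    2.3853]  in target axes [ 0.0361 -1.2625  2.384 ]  twist [-0.0009 -0.0019  0.0069] rows 0.04792467407871778
```

```bash
python3 -m jog '{"hand":[1,1,1,1,1,1,1,1],"dp":[[0.03,-0.6,0],[0,-0.68,0.2],[0,0,0.5],[0,0,0.6],[0,0,0.6],[0,0,0.48],[0,0,0],[0,0,0]],"twist":[[0,0,0.006],[0,0,0],[0,0,0],[0,0,0],[0,0,0],[0,0,0],[0,0,0],[0,0,0]]}'
python3 - <<'E'
from h import *
go(stage('a',.08,.069,-.0003),rackR())
for n in('side','wrist'):
    P=check(n,n+'10'); a,fl=blockpose(P)
    o=env.get_obs(); T=np.array(o['orientation']); print('floor a in tool',(fl[3]-o['tcp_pos'])@T)
E
```

```text
time: 28.95
tcp_pos: [0.5704, -0.1419, 0.168]
orientation: [[0.681, 0.633, 0.368], [0.732, -0.591, -0.338], [0.003, 0.499, -0.866]]
contact_force: [0.6, 0.3, 0.0]
opening: 0.0174
gripper_force: 39.3
t 28.95 tcp [ 0.5704 -0.1419  0.168 ] open 0.017426965760207858 F [0.5622 0.3357 0.0289]
 dp/50mm in present axes [-0.0274 -0.1183  0.021 ]  in target axes [-0.0271 -0.1183  0.021 ]  twist [-0.0007 -0.0025 -0.0021] rows 0.02250059820087013
side foot z 0.12722719558930815
 z 0.01 18 x -0.004673744294079438 0.0070984248770301125 mid 0.001212340291475337 y -0.011145969286435482 0.001249872828976841
 z 0.03 44 x -0.007070602929869403 0.006710630455263442 mid -0.00017998623730298069 y -0.012236598289675101 -0.0011530084858599467
 z 0.05 40 x -0.007287337808500912 0.007230738868569528 mid -2.8299469965691656e-05 y -0.011850616237751905 0.00011753652459936904
 z 0.09 137 x -0.018780937777427488 0.019671059049521784 mid 0.00044506063604714784 y -0.01937023795570252 0.008884980962192398
 z 0.11 47 x -0.013073172155203136 0.004229978007911393 mid -0.004421597073645872 y -0.010832143293381 0.0041007
[... 554 characters left out ...]
970591642 0.00717091153545168
 z 0.05 333 x -0.0012353661442162322 0.00704970632506394 mid 0.002907170090423854 y -0.008982037931240238 0.007009815521388421
 z 0.09 1250 x -0.017560586704425788 0.019811695915076952 mid 0.0011255546053255822 y -0.019594828678557583 0.010391666018398306
 z 0.11 119 x -0.013477828799197941 0.003498107807330669 mid -0.004989860495933636 y -0.01671425790504616 -0.008108811601485206
block: yaw 0.8183342541760786 rect 0.033097799867391586 0.15963558852672577 n 3703 last ang -0.00629425048828125 h 0.051307117916876754
[[ 0.5467 -0.2698  0.0359]
 [ 0.5713 -0.2435  0.0359]
 [ 0.5959 -0.2173  0.0359]
 [ 0.6205 -0.191   0.0359]]
floor a in tool [-0.0027 -0.0063  0.1505]
```

```bash
python3 -m jog '{"hand":[1,1,1,1,1,1,1],"dp":[[-0.034,-0.1,0],[0,0,0],[0,0,0.3],[0,0,0.3],[0,0,0.2],[0,0,0.1],[0,0,0]],"twist":[[0,0,0],[0,0,0],[0,0,0],[0,0,0],[0,0,0],[0,0,0],[0,0,0]]}'
python3 - <<'E'
from h import *
go(stage('a',0,.069,-.0003),rackR())
E
```

```text
time: 29.75
tcp_pos: [0.5823, -0.1553, 0.1263]
orientation: [[0.681, 0.633, 0.369], [0.732, -0.591, -0.339], [0.004, 0.501, -0.865]]
contact_force: [-0.8, -0.8, -1.1]
opening: 0.0184
gripper_force: 39.3
t 29.75 tcp [ 0.5823 -0.1553  0.1263] open 0.018378329271954562 F [-0.759  -0.775  -1.1285]
 dp/50mm in present axes [ 0.0035 -0.0105  0.7201]  in target axes [ 0.0056 -0.0097  0.7201]  twist [ 0.0012 -0.0029 -0.002 ] rows 0.02488469882911322
```

```bash
python3 -m jog '{"hand":[1,1,1,1,1],"dp":[[0,0,0.2],[0,0,0.2],[0,0,0.15],[0,0,0.08],[0,0,0]],"twist":[[0,0,0],[0,0,0],[0,0,0],[0,0,0],[0,0,0]]}'
python3 -m jog '{"hand":[1,1,1,1],"dp":[[0,0,0.06],[0,0,0.05],[0,0,0.02],[0,0,0]],"twist":[[0,0,0],[0,0,0],[0,0,0],[0,0,0]]}'
python3 - <<'E'
from h import *
go(stage('a',0,.069,-.0003),rackR())
E
```

```text
time: 30.25
tcp_pos: [0.5941, -0.1661, 0.0987]
orientation: [[0.681, 0.633, 0.369], [0.732, -0.591, -0.339], [0.004, 0.501, -0.865]]
contact_force: [0.2, 0.6, -0.5]
opening: 0.0178
gripper_force: 39.4
time: 30.65
tcp_pos: [0.5982, -0.1681, 0.0967]
orientation: [[0.68, 0.63, 0.374], [0.733, -0.589, -0.34], [0.006, 0.506, -0.863]]
contact_force: [-13.1, 12.5, 31.1]
opening: 0.0181
gripper_force: 45.9
t 30.65 tcp [ 0.5982 -0.1681  0.0967] open 0.018056601313659288 F [-13.0553  12.5216  31.1117]
 dp/50mm in present axes [-0.022  -0.0664  0.0036]  in target axes [-0.0218 -0.0665  0.0042]  twist [ 0.0068 -0.0056 -0.0024] rows 0.06088398840497974
```

```bash
python3 -m jog '{"hand":[0.5,0.5,0.5,0.5,0.5,0.5,0.5,0.5],"dp":[[0,0,0],[0,0,0],[0,0,0],[0,0,-0.3],[0,0,-0.6],[0,0,-0.6],[0,0,-0.6],[0,0,-0.3]],"twist":[[0,0,0],[0,0,0],[0,0,0],[0,0,0],[0,0,0],[0,0,0],[0,0,0],[0,0,0]]}'
python3 -m jog '{"hand":[0.5,0.5,0.5,0.5],"dp":[[0,0,-0.6],[0,0,-0.6],[0,0,0],[0,0,0]],"twist":[[0,0,0],[0,0,0],[0,0,0],[0,0,0]]}'
python3 - <<'E'
from h import *
home('a',.1); home('b',.118); home('d',.136)
p=cv2.imread('pics/homesided.png'); cv2.imwrite('pics/fin.png',cv2.resize(p[130:330,300:540],None,fx=3,fy=3))
E
```

```text
time: 31.45
tcp_pos: [0.552, -0.127, 0.1997]
orientation: [[0.681, 0.632, 0.371], [0.733, -0.59, -0.339], [0.005, 0.503, -0.864]]
contact_force: [1.0, -0.9, -0.3]
opening: 0.0429
gripper_force: 0.0
time: 31.85
tcp_pos: [0.5302, -0.1071, 0.2497]
orientation: [[0.681, 0.632, 0.37], [0.733, -0.59, -0.339], [0.004, 0.502, -0.865]]
contact_force: [-0.1, -0.1, -0.6]
opening: 0.0427
gripper_force: 0.0
side height 0.102209255193658 expect 0.1 cap mid [-0.0004 -0.0087]
top height 0.10185366318350991 expect 0.1 cap mid [-0.001  -0.0044]
side height 0.11948812950499514 expect 0.118 cap mid [-0.001  -0.0106]
top height 0.11954839368807814 expect 0.118 cap mid [-0.0012 -0.006 ]
side height 0.13780144861400564 expect 0.136 cap mid [ 0.0006 -0.0122]
top height 0.1372664807200734 expect 0.136 cap mid [ 0.     -0.0075]
```

View pics/fin.png

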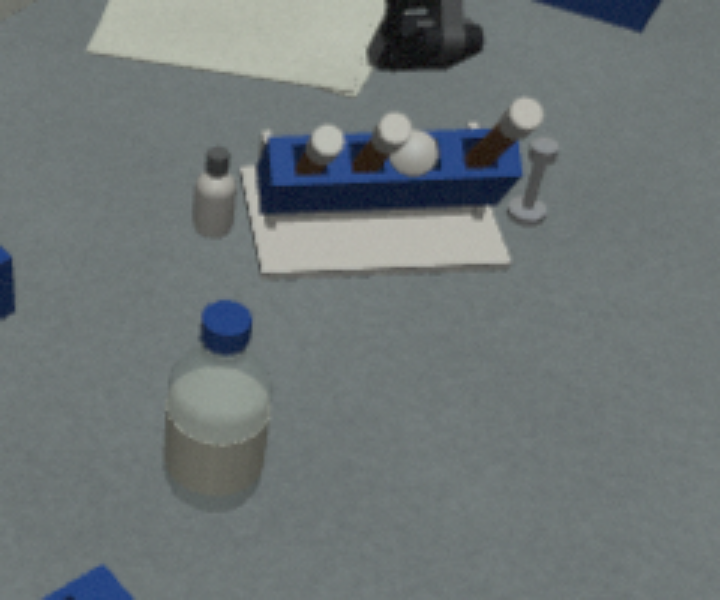

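The crop shows the long tube beside the post (523,117), the plug (414,152), mid (393,130) and short (325,145). All are seated and the gripper is clear, so I'm handing in.

```bash
python3 -c "
from bench import env
print(env.close_job())"
```

```text
the job is handed in; nothing more can be done
None
```

All three tubes are fully home and released: longest, middle and shortest in the first, second and third open pockets from the index post. Nothing else was visibly disturbed, and the job was handed in at about 32 s, though the hand-in returned no verdict.

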